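# Tuck the tray's front cover under the lapped leaf and hold it flat

### The job

Lock the cell tray in its nest by pressing the sprung clamp lever right down until it snaps over and stays down by itself. Then take the loose front cover by its handle and slide its long edge, the one facing away from you, under the lapped edge of the tray's hinged rear cover until it stops against the step there, without lifting the hinged cover, and with the front cover square and between the two front corner posts. Finish while holding it there, still pressing it flat on the cells with about 10 N, and leave the bin, the cutters and the black cap alone.

Things in the scene. Friction and masses are not known exactly. Their poses are not given: they have to be found in the camera images.
- tray: Orange cell tray, 200 x 200 mm, 72 mm high to its flat cell tops, loose (3.5 kg) on the 10 mm base plate of an aluminium nest. Origin: centre of its underside; x from front (lever side) to rear (hinge side), y left, z up. Its rear half is under the hinged cover, its front half open. Round corner posts, 10 mm thick, at x +-93, y +-107 mm, rise 10 mm above the cell tops.
- cells: The bed of round steel cells fixed in the tray; same origin and axes. Its flat top, 200 x 200 mm at z = 72 mm, is what the covers lie on.
- leaf (a joint): Hinge of the rear cover: 0 = flat on the cells (at the start), positive = swung up (rad). Only its own weight (0.2 kg) holds it down; hinge line at tray x = +96 mm. The board is 4 mm thick, 184 mm wide.
- lap_lip (a point): Middle of the lap's front edge: tray x = -22 mm, 10 mm above the cell tops. The rear cover steps up at tray x = +10 mm into the lap, a 3 mm flange reaching forward to x = -15 mm, 5.5 mm clear of the cell tops; its last 7 mm is a kicked-up lip with a mouth 9 mm high. The step (the stop) is 32 mm behind this point.
- lever_pad (a point): Middle of the upper face of the clamp lever's black grip (45 mm long, 26 wide, 12 thick), 75 mm from the pivot, 20 mm from the free end. The lever stands at the middle of the nest's front and points away from the tray (tray -x). The point's axes turn with the lever. Push the grip straight down here.
- lever (a joint): Clamp lever's angle (rad): 0 = sprung up (at the start); 0.62 = fully down and level, the grip's top then 42 mm above the bench (43 mm lower). Pressing takes up to about 17 N, most at the top; let go before 0.47 it springs back, beyond that an over-centre spring snaps it down and holds it. At the last it pushes the tray up to 2 mm to the rear, against stops.
- cover: Loose front cover: a pale rigid board 108 (its x) x 184 (its y) x 4 mm, 0.16 to 0.26 kg, flat on the bench at the start, with a black bridge handle. Origin: centre of the board's underside; x towards the edge to be tucked, z up.
- cover_grip (a point): Centre of the front cover's handle bar: 100 mm long along the cover's y, 12 x 12 mm in section, open beneath; 31 mm above the board's underside, 12 mm from the board's middle towards -x. Axes are the cover's. The edge to be tucked is 66 mm away in +x.
- cover_edge (a point): Middle of the front cover's edge to be tucked (+x edge), half-way up its 4 mm thickness; axes as the cover's.
- bin: Open red plastic bin, 150 x 90 x 50 mm, on the bench (bystander); origin under its centre.
- cutters: Cutters with yellow handles, 145 x 65 x 12 mm, lying on the bench (bystander).
- cap: Round black cap, 90 mm across, 14 mm high, on the bench (bystander).
Things that resemble listed ones, but are neither listed nor needed, are in the scene too. Of the things that look like the cover, the largest one is meant.

How it is judged:
By the outcome, as a careful person would: the job done as asked, in the order asked, and still so for the second after the job is handed in, while the arm keeps its last pose, push and grip.
It also fails if it takes over 61 s, if anything falls off the work surface, if the arm or the gripper's body presses on something with over 40 N, if the wrist force passes 120 N, or if a joint passes its speed limit or range.

### The arm

A 6-joint arm with a two-finger parallel gripper is mounted at the origin on the work surface. World frame = base frame: x ahead of the robot, y to its left, z up, the work surface at z = 0. Lengths are in m, angles in rad, forces in N, time in s.
With the tool pointing down it reaches from about 0.225 to 0.725 m from the base axis. Payload 3.1 kg.
Tool frame: the origin (TCP) lies midway between the tips of the shut fingers; the grasp point (between the pads) lies 19 mm behind it (grasp_offset is the distance from the TCP to the grasp point, in m); y points along the fingers, z is the direction in which the jaws open and shut, and the axes are right-handed (so a half turn about y gives the same grasp; the last joint's range is limited). The gripper opens to 85 mm and grips with 20 to 120 N. Pads are 22 mm wide; open, the fingers measure 114 mm over their backs; the gripper's body (76 mm by 85 mm) begins 54 mm behind the grasp point. The pads swing forward as they close: fully open they stand 13 mm farther back than shut.
Start: joints at [-1.369, 0.048, 0.099, 1.622, 0, 1.443], TCP at [0.17, -0.497, 0.231] pointing down, gripper open.
Joint ranges: [-2.91, 2.91], [-0.99, 1.94], [-1.21, 1.42], [-2.12, 2.29], [-1.49, 1.47], [-3.14, 3.14]. Speed limits (rad/s): [2.79, 2.79, 3.14, 3.14, 3.14, 3.14].

### API

Orientations are given as a unit quaternion [x, y, z, w].
In Python, from plant import * gives the robot as it stands.
- The arm moves only by the tool jog_arm, never from a script. Its argument "commands" is a list of rows, each an object of numbers: "fingers": the closure, from 0 (fully open) to 1 (shut); "dx", "dy", "dz": the shift along the tool's x, y, z in m; "roll": the turn about the tool's y in rad. A call has 1 to 12 rows; each row shifts and turns the commanded pose from where the row before left it, along the tool's axes as they then stand; what a row does not reach is not made up. A row lasts 1/10 s, in which the tool goes at most 50 mm and 8.59 degrees, less where a joint would pass 70% of its speed; a pose out of reach is approached as far as the arm can. A call with a gripper value outside its range is refused whole. The fingers move at their own pace and stop on an object; "newtons" is the grip in N (left out, the last holds). Time passes only in rows, so rows that do not move let the fingers close. It gives the time, the measured TCP pose, the force and the opening at its end, in the units of the state.
- read_state(): the state, without advancing time (a new reading comes with each control period).
- camera(name): name is "scene" or "top"; returns a dict with "color" (420x560x3 uint8, red, green, blue), "fx", "fy", "cx", "cy" (pixels), "world_from_camera" (4x4, takes a point from camera to world coordinates). Camera axes: x right, y down, z forward; pixel columns grow to the right and rows downward; lengths in m; the calibration is good to about 2 mm. A picture is of the moment at which its call begins. There is no depth.
- sign_off(): hands the job in, once; it reports no verdict.
The state is a dict: "clock": time; "joints": joint angles; "dq": joint speeds; "joint_torque": joint torques, N m; "tcp_pos": TCP position; "tcp_rot": TCP orientation; "wrist_force": force on the tool from outside, world axes, zero at the start; "ft_torque": the same for the moment, N m; "width": finger opening in m.
Only numpy, scipy, OpenCV 4.12 (cv2) and the standard library are available. Lean on these libraries where they do the work, as an engineer would, in place of code of your own. Each camera call takes 0.05 s, during which the arm holds its last target. There are 200 camera calls.

## Working session

There is one attempt and no reset: what is moved stays moved. The work goes in short steps, Python scripts to look and compute and a tool call to move; the robot and the scene stay as the last step left them, time stands still between calls to the robot, and variables do not carry over. Pictures are saved under pics/ and viewed, about 8 in all and at most 12, crops included, and the job is handed in when it is done.

Besides the shell and the picture viewer there is one more tool, called in YAML: its name, and indented under it one key for each argument. jog_arm: Moves the arm, as the interface text tells. Its arguments: {"type":"object","properties":{"commands":{"type":"array","items":{"type":"object","properties":{"fingers":{"type":"number"},"dx":{"type":"number"},"dy":{"type":"number"},"dz":{"type":"number"},"roll":{"type":"number"}}}},"newtons":{"type":"number"}},"required":["commands"]}

```bash
mkdir -p pics; ls; python3 - <<'E'
from plant import *
import cv2,numpy as np
for n in("scene","top"):
    c=camera(n);cv2.imwrite(f"pics/{n}0.png",c["color"][:,:,::-1])
    print(n,c["fx"],c["fy"],c["cx"],c["cy"],np.round(c["world_from_camera"],4).tolist())
print(read_state())
E
```

```text
pics
scene 441.41773193105763 441.41773193105763 272.92586089227615 212.26466098162464 [[0.7488, 0.4481, -0.4883, 1.171], [0.6626, -0.5224, 0.5367, -0.6301], [-0.0146, -0.7255, -0.6881, 0.896], [0.0, 0.0, 0.0, 1.0]]
top 519.7470741479694 519.7470741479694 275.9498089000975 213.7817839426672 [[0.0001, -0.9981, 0.0611, 0.5227], [-1.0, 0.0003, 0.0058, 0.0035], [-0.0058, -0.0611, -0.9981, 1.7643], [0.0, 0.0, 0.0, 1.0]]
{'clock': 0.1, 'joints': array([-1.36875525e+00,  4.86878710e-02,  9.77201269e-02,  1.62202090e+00,
       -1.68202887e-05,  1.44298839e+00]), 'dq': array([-5.99737990e-05, -2.81037950e-03,  4.84615521e-03, -1.51713974e-03,
       -3.15209940e-05,  9.90066553e-04]), 'joint_torque': array([ 3.51764225e-03, -3.39851832e+01,  3.20935106e+01,  1.57191453e-02,
       -8.88105546e-05, -2.87842902e-06]), 'tcp_pos': array([ 0.16991071, -0.496139  ,  0.23021118]), 'tcp_rot': array([-0.11612592,  0.6982858 , -0.69673711,  0.11605651]), 'wrist_force': array([-0.30914276,  1.14645411, -0.14920337]), 'ft_torque': array([ 0.01005668, -0.0220719 ,  0.01173442]), 'width': 0.08516672541457752}
```

View pics/top0.png

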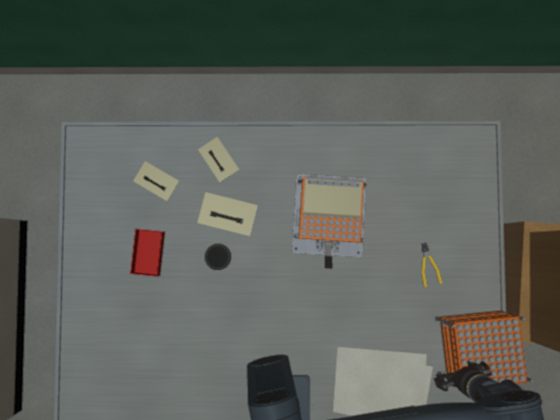

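View pics/scene0.png

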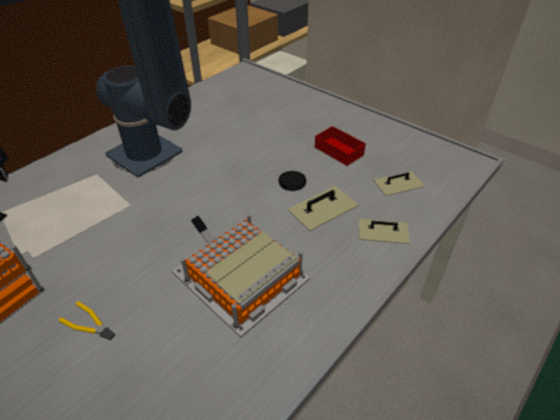

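Top view: three pale boards with black handles at (156,180), (218,158) and (227,214). The last is the largest. The nested tray is at (331,210) with its black lever grip at (328,262). A decoy tray is at (485,345) and paper sheets are at (380,380).

```bash
cat > h.py <<'E'
from plant import *
import cv2,numpy as np
from scipy.spatial.transform import Rotation as R
def ray(c,p,z):
    """pixels (n,2) -> world xy on plane z"""
    p=np.atleast_2d(np.asarray(p,float)); T=c["world_from_camera"]
    d=np.c_[(p[:,0]-c["cx"])/c["fx"],(p[:,1]-c["cy"])/c["fy"],np.ones(len(p))]@T[:3,:3].T
    o=T[:3,3]; return (o+d*((z-o[2])/d[:,2])[:,None])[:,:2]
def proj(c,P):
    T=c["world_from_camera"]; q=(np.atleast_2d(P)-T[:3,3])@T[:3,:3]
    return np.c_[q[:,0]/q[:,2]*c["fx"]+c["cx"],q[:,1]/q[:,2]*c["fy"]+c["cy"]]
def near(mask,xy,minA=20):
    cs=[k for k in cv2.findContours(mask.astype(np.uint8),cv2.RETR_EXTERNAL,cv2.CHAIN_APPROX_NONE)[0] if cv2.contourArea(k)>minA]
    return min(cs,key=lambda k:abs(cv2.pointPolygonTest(k,xy,True)) if cv2.pointPolygonTest(k,xy,True)<0 else 0)
def rect(c,k,z):
    w=ray(c,k[:,0,:],z); r=cv2.minAreaRect((w*1000).astype(np.float32)); return r
def masks(im):
    f=im.astype(int); h=cv2.cvtColor(im,cv2.COLOR_RGB2HSV)
    pale=(h[...,0]>18)&(h[...,0]<38)&(h[...,1]>40)&(h[...,2]>120)
    dark=f.max(2)<60
    orange=(h[...,0]<14)&(h[...,1]>130)&(h[...,2]>100)
    return pale,dark,orange
def crop(c,u,v,w,h,s,name):
    cv2.imwrite(name,cv2.resize(c["color"][v:v+h,u:u+w,::-1],None,fx=s,fy=s,interpolation=cv2.INTER_CUBIC))
def state():
    s=read_state(); return s,np.asarray(s["tcp_pos"]),R.from_quat(s["tcp_rot"]).as_matrix()
E
python3 - <<'E'
from h import *
t=camera("top");s=camera("scene")
a=t["color"][120:280,120:390,::-1];b=s["color"][170:340,160:400,::-1]
pic=np.zeros((600,800,3),np.uint8)
A=cv2.resize(t["color"][180:280,190:380,::-1],(570,300),interpolation=cv2.INTER_CUBIC)
B=cv2.resize(s["color"][180:335,165:365,::-1],(387,300),interpolation=cv2.INTER_CUBIC)
pic[:300,:570]=A;pic[300:,:387]=B
B2=cv2.resize(s["color"][195:265,170:270,::-1],(413,300),interpolation=cv2.INTER_CUBIC);pic[300:,387:]=B2
cv2.imwrite("pics/crop1.png",pic)
p,d,o=masks(t["color"])
for nm,m,xy,z in(("cover",p,(227,224),.004),("handle",d,(227,216),.037),("leaf",p,(333,198),.090),("leverpad",d,(328,262),.085)):
    k=near(m,xy,10); print(nm,rect(t,k,z),cv2.boundingRect(k))
st,P,M=state();print(P,M.round(3).tolist())
E
```

```text
cover ((631.3455200195312, 179.02943420410156), (180.51318359375, 103.90283966064453), 75.91609191894531) (198, 193, 59, 42)
handle ((618.09326171875, 180.99468994140625), (99.54586791992188, 9.697625160217285), 75.95548248291016) (211, 212, 30, 10)
leaf ((675.510986328125, -167.74813842773438), (181.88697814941406, 112.87133026123047), 85.88032531738281) (304, 179, 58, 39)
leverpad ((471.6811218261719, -154.2984161376953), (19.30218505859375, 35.315670013427734), 89.67442321777344) (325, 256, 7, 12)
[ 0.16991857 -0.49633152  0.23055025] [[-0.946, -0.0, 0.324], [-0.324, 0.001, -0.946], [-0.0, -1.0, -0.001]]
```

View pics/crop1.png

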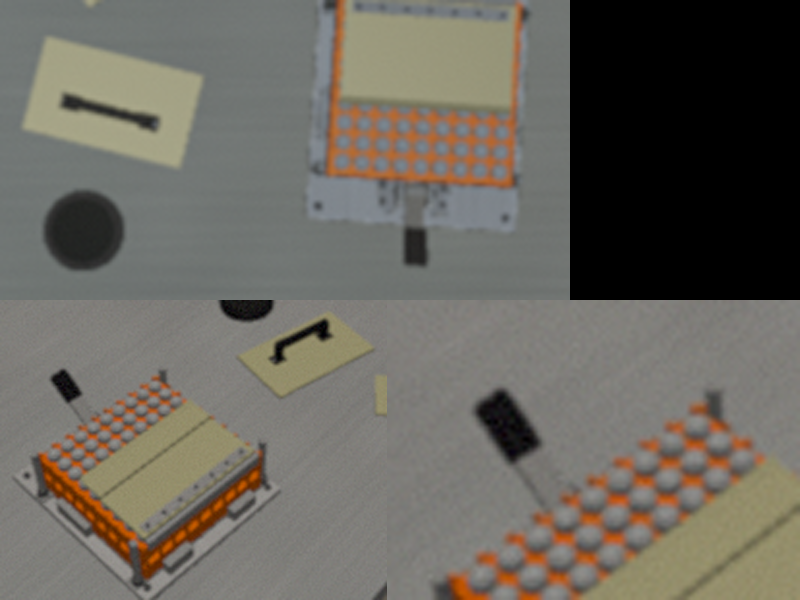

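The crop confirms the choice: the largest board (180 x 104 mm measured, 184 x 108 nominal) has its handle offset towards the robot, so its tuck edge faces +x. Next I'll cross-check the tray and lever pose across both views.

```bash
python3 - <<'E'
from h import *
t=camera("top");s=camera("scene")
def cen(c,m,xy):
    k=near(m,xy,10); M=cv2.moments(k); return np.array([M['m10']/M['m00'],M['m01']/M['m00']])
def tri(a,b):
    A=[];B=[]
    for c,p in((t,a),(s,b)):
        T=c["world_from_camera"];d=T[:3,:3]@[(p[0]-c["cx"])/c["fx"],(p[1]-c["cy"])/c["fy"],1];d/=np.linalg.norm(d)
        Q=np.eye(3)-np.outer(d,d);A.append(Q);B.append(Q@T[:3,3])
    X=np.linalg.solve(sum(A),sum(B));return X*1000,[proj(t,X/1)[0]-a,proj(s,X)[0]-b]
pt,dt,ot=masks(t["color"]);ps,ds,os_=masks(s["color"])
for nm,a,b in(("pad",(328,262),(199,225)),("handle",(227,216),(321,200))):
    print(nm,tri(cen(t,dt,a),cen(s,ds,b)))
k=near(ot,(333,232),50);r=rect(t,k,.080);print("orange",r,cv2.boxPoints(r))
k=near(pt,(333,198));r=rect(t,k,.090);print("leaf",cv2.boxPoints(r))
# candidate tray pose -> overlay
yaw=np.radians(-4.1);X=np.array([np.cos(yaw),np.sin(yaw)]);Y=np.array([-X[1],X[0]])
pad=np.array([.4717,-.1543]);
ctr=np.array([.6755,-.1677])-X*.040
print("ctr",ctr,"pad in tray",(pad-ctr)@X,(pad-ctr)@Y)
pic=[]
for c,u,v,w,h in((t,285,165,95,110),(s,165,180,150,160)):
    im=cv2.resize(c["color"][v:v+h,u:u+w,::-1],None,fx=4,fy=4,interpolation=cv2.INTER_CUBIC)
    for x,y,z,col in [(a,b,.092,(255,0,0)) for a in(-.093,.093) for b in(-.107,.107)]+[(a,b,.092,(0,0,255)) for a in(-.022,) for b in(-.092,.092)]+[(a,b,.086,(255,0,255)) for a in(.096,) for b in(-.092,.092)]+[(-.1,b,.082,(0,255,0)) for b in (-.1,.1)]:
        P=np.r_[ctr+x*X+y*Y,z];q=(proj(c,P)[0]-[u,v]+.5)*4
        cv2.circle(im,tuple(int(i) for i in q),3,col,-1)
    pic.append(cv2.copyMakeBorder(im,0,600-im.shape[0] if im.shape[0]<600 else 0,0,0,cv2.BORDER_CONSTANT)[:600])
cv2.imwrite("pics/ov1.png",np.hstack(pic)[:, :800] if False else cv2.resize(np.hstack([cv2.resize(p,None,fx=.8,fy=.8) for p in pic]),None,fx=1,fy=1)[:600,:800])
E
```

```text
pad (array([ 471.69729399, -153.93292907,   78.53153033]), [array([-0.26920018, -0.21956884]), array([-0.42856142,  0.02383376])])
handle (array([620.28160993, 187.35595994,  20.72506535]), [array([0.18157525, 0.21802674]), array([ 0.32193795, -0.02306613])])
orange ((639.0222778320312, -165.26071166992188), (198.9344024658203, 196.0314483642578), 86.41704559326172) [[ 534.98206 -258.40814]
 [ 730.6304  -270.65884]
 [ 743.0625   -72.11328]
 [ 547.4142   -59.86258]]
leaf [[ 612.68774 -254.40231]
 [ 725.26746 -262.511  ]
 [ 738.3342   -81.09396]
 [ 625.7545   -72.98529]]
ctr [ 0.63560237 -0.1648401 ] pad in tray -0.1642364973153843 -0.0012054726637267521
```

View pics/ov1.png

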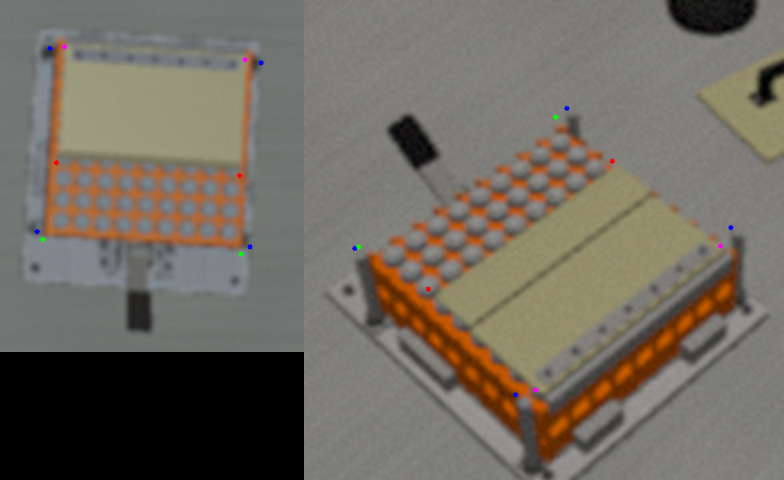

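The overlay shows the tray sits about 5 mm further +x than my guess. In the scene crop the posts are at (573,118) and (362,255), against predictions of (567,108) and (355,248). I'll use tray centre (0.6405, -0.166) and yaw -3.9°. The lever pad is at about (0.472, -0.154), z 0.085.

jog_arm:
  commands:
    - {"roll":-0.1466,"fingers":1}
    - {"roll":-0.1466,"fingers":1}
    - {"roll":-0.1466,"fingers":1}
    - {"roll":-0.1466,"fingers":1}
    - {"roll":-0.1466,"fingers":1}
    - {"roll":-0.1466,"fingers":1}
    - {"roll":-0.1466,"fingers":1}
    - {"roll":-0.1466,"fingers":1}
    - {"fingers":1}
  newtons: 40

```text
invalid input at $.commands[0]: expected keys fingers, dx, dy, dz, roll
```

jog_arm:
  commands:
    - {"dx":-0.03,"dz":0.0228}
    - {"dx":-0.03,"dz":0.0228}
    - {"dx":-0.03,"dz":0.0228}
    - {"dx":-0.03,"dz":0.0228}
    - {"dx":-0.03,"dz":0.0228}
    - {"dx":-0.03,"dz":0.0228}
    - {"dx":-0.03,"dz":0.0228}
    - {"dx":-0.03,"dz":0.0228}
    - {"dx":-0.03,"dz":0.0228}
    - {"dx":-0.03,"dz":0.0228}
    - {"dx":-0.03,"dz":0.0228}
    - {"dx":-0.03,"dz":0.0228}

```text
invalid input at $.commands[0]: expected keys fingers, dx, dy, dz, roll
```

jog_arm:
  commands:
    - {"dy":0.03}
    - {"dy":0.03}
    - {"dy":0.03}
    - {}
    - {}

```text
invalid input at $.commands[0]: expected keys fingers, dx, dy, dz, roll
```

```bash
python3 - <<'E'
from h import *
s=camera("scene");crop(s,110,100,200,150,4,"pics/a.png")
st,P,M=state();print(P,M.round(3).tolist(),st["wrist_force"],st["joints"].round(2))
E
```

```text
[ 0.1699857  -0.49657064  0.23102579] [[-0.946, -0.0, 0.324], [-0.324, 0.001, -0.946], [-0.0, -1.0, -0.001]] [0.79511216 0.44119821 0.21839884] [-1.37  0.05  0.1   1.62 -0.    1.44]
```

View pics/a.png

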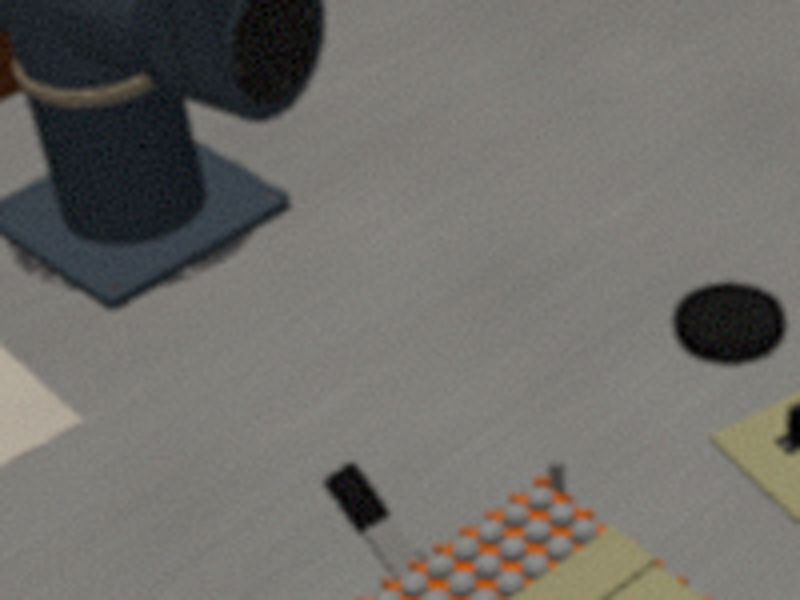

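The moves were refused because every row needs all five keys, so the arm hasn't moved. The crop shows the lever grip at about (356,498), untouched. I'm resending them with full rows.

jog_arm:
  commands:
    - {"dx":0,"dy":0,"dz":0,"roll":-0.1466,"fingers":1}
    - {"dx":0,"dy":0,"dz":0,"roll":-0.1466,"fingers":1}
    - {"dx":0,"dy":0,"dz":0,"roll":-0.1466,"fingers":1}
    - {"dx":0,"dy":0,"dz":0,"roll":-0.1466,"fingers":1}
    - {"dx":0,"dy":0,"dz":0,"roll":-0.1466,"fingers":1}
    - {"dx":0,"dy":0,"dz":0,"roll":-0.1466,"fingers":1}
    - {"dx":0,"dy":0,"dz":0,"roll":-0.1466,"fingers":1}
    - {"dx":0,"dy":0,"dz":0,"roll":-0.1466,"fingers":1}
    - {"dx":0,"dy":0,"dz":0,"roll":0,"fingers":1}
  newtons: 40

```text
clock: 1.25
tcp_pos: [0.17, -0.4967, 0.2313]
tcp_rot: [-0.483, 0.517, -0.517, 0.483]
wrist_force: [0.1, 0.6, -0.5]
width: 0.0004
```

jog_arm:
  commands:
    - {"dx":-0.03,"dy":0,"dz":0.0228,"roll":0,"fingers":1}
    - {"dx":-0.03,"dy":0,"dz":0.0228,"roll":0,"fingers":1}
    - {"dx":-0.03,"dy":0,"dz":0.0228,"roll":0,"fingers":1}
    - {"dx":-0.03,"dy":0,"dz":0.0228,"roll":0,"fingers":1}
    - {"dx":-0.03,"dy":0,"dz":0.0228,"roll":0,"fingers":1}
    - {"dx":-0.03,"dy":0,"dz":0.0228,"roll":0,"fingers":1}
    - {"dx":-0.03,"dy":0,"dz":0.0228,"roll":0,"fingers":1}
    - {"dx":-0.03,"dy":0,"dz":0.0228,"roll":0,"fingers":1}
    - {"dx":-0.03,"dy":0,"dz":0.0228,"roll":0,"fingers":1}
    - {"dx":-0.03,"dy":0,"dz":0.0228,"roll":0,"fingers":1}
    - {"dx":-0.03,"dy":0,"dz":0.0228,"roll":0,"fingers":1}
    - {"dx":-0.03,"dy":0,"dz":0.0228,"roll":0,"fingers":1}

```text
clock: 2.45
tcp_pos: [0.4684, -0.1549, 0.2315]
tcp_rot: [0.482, -0.517, 0.518, -0.482]
wrist_force: [0.6, -1.1, 0.5]
width: -0.0
```

jog_arm:
  commands:
    - {"dx":0,"dy":0.03,"dz":0,"roll":0,"fingers":1}
    - {"dx":0,"dy":0.03,"dz":0,"roll":0,"fingers":1}
    - {"dx":0,"dy":0.03,"dz":0,"roll":0,"fingers":1}
    - {"dx":0,"dy":0,"dz":0,"roll":0,"fingers":1}
    - {"dx":0,"dy":0,"dz":0,"roll":0,"fingers":1}

```text
clock: 2.95
tcp_pos: [0.4671, -0.156, 0.1413]
tcp_rot: [-0.482, 0.518, -0.517, 0.482]
wrist_force: [0.4, -0.3, 0.2]
width: -0.0002
```

jog_arm:
  commands:
    - {"dx":-0.001,"dy":0.02,"dz":0,"roll":0,"fingers":1}
    - {"dx":0,"dy":0.02,"dz":0,"roll":0,"fingers":1}
    - {"dx":0,"dy":0.005,"dz":0,"roll":0,"fingers":1}
    - {"dx":0,"dy":0.004,"dz":-0.001,"roll":0,"fingers":1}
    - {"dx":0,"dy":0.004,"dz":-0.001,"roll":0,"fingers":1}
    - {"dx":0,"dy":0.004,"dz":-0.001,"roll":0,"fingers":1}
    - {"dx":0,"dy":0.004,"dz":-0.001,"roll":0,"fingers":1}

```text
clock: 3.65
tcp_pos: [0.4681, -0.1569, 0.0872]
tcp_rot: [0.481, -0.513, 0.521, -0.484]
wrist_force: [-1.2, 1.2, 14.6]
width: -0.0001
```

jog_arm:
  commands:
    - {"dx":0,"dy":0.004,"dz":-0.001,"roll":0,"fingers":1}
    - {"dx":0,"dy":0.004,"dz":-0.001,"roll":0,"fingers":1}
    - {"dx":0,"dy":0.004,"dz":-0.001,"roll":0,"fingers":1}
    - {"dx":0,"dy":0.004,"dz":-0.001,"roll":0,"fingers":1}

```text
clock: 4.05
tcp_pos: [0.4623, -0.1567, 0.0694]
tcp_rot: [0.482, -0.514, 0.52, -0.483]
wrist_force: [-3.4, -0.7, 7.6]
width: 0.0
```

jog_arm:
  commands:
    - {"dx":-0.002,"dy":0.004,"dz":-0.001,"roll":0,"fingers":1}
    - {"dx":0,"dy":0.004,"dz":-0.001,"roll":0,"fingers":1}
    - {"dx":0,"dy":0.004,"dz":0,"roll":0,"fingers":1}
    - {"dx":0,"dy":0.004,"dz":0,"roll":0,"fingers":1}
    - {"dx":0,"dy":0.003,"dz":0,"roll":0,"fingers":1}

```text
clock: 4.55
tcp_pos: [0.4573, -0.152, 0.0445]
tcp_rot: [-0.483, 0.517, -0.516, 0.483]
wrist_force: [-0.9, 0.8, -0.1]
width: -0.0
```

jog_arm:
  commands:
    - {"dx":0,"dy":0.003,"dz":0,"roll":0,"fingers":1}
    - {"dx":0,"dy":0.003,"dz":0,"roll":0,"fingers":1}
    - {"dx":0,"dy":0,"dz":0,"roll":0,"fingers":1}

```text
clock: 4.85
tcp_pos: [0.4574, -0.1521, 0.0422]
tcp_rot: [-0.483, 0.517, -0.516, 0.483]
wrist_force: [-6.6, 3.9, 16.1]
width: -0.0002
```

The lever went light at z 0.0445 and is solid at 0.042, so it has snapped over. Next is the cover.

jog_arm:
  commands:
    - {"dx":0,"dy":-0.04,"dz":0,"roll":0,"fingers":1}
    - {"dx":0,"dy":-0.04,"dz":0,"roll":0,"fingers":1}
    - {"dx":0,"dy":-0.04,"dz":0,"roll":0,"fingers":1}
    - {"dx":0,"dy":-0.04,"dz":0,"roll":0,"fingers":1}
    - {"dx":0,"dy":0,"dz":0,"roll":0.089,"fingers":0}
    - {"dx":0,"dy":0,"dz":0,"roll":0.089,"fingers":0}
    - {"dx":0,"dy":0,"dz":0,"roll":0,"fingers":0}

```text
clock: 5.55
tcp_pos: [0.4579, -0.1525, 0.1993]
tcp_rot: [0.435, -0.558, 0.558, -0.435]
wrist_force: [0.3, -0.5, -0.9]
width: 0.0432
```

```bash
python3 - <<'E'
from h import *
st,P,M=state();t=np.array([.6195,.182,.12])
print(P,M.round(3).tolist(),np.degrees(np.arctan2(M[1,2],M[0,2])),M.T@(t-P))
E
```

```text
[ 0.45788166 -0.1524585   0.19933311] [[-0.244, 0.0, 0.97], [-0.97, 0.0, -0.244], [-0.0, -1.0, 0.0]] -14.095579610464213 [-0.3637337   0.07941404  0.07528561]
```

jog_arm:
  commands:
    - {"dx":-0.0364,"dy":0,"dz":0.0075,"roll":0,"fingers":0}
    - {"dx":-0.0364,"dy":0,"dz":0.0075,"roll":0,"fingers":0}
    - {"dx":-0.0364,"dy":0,"dz":0.0075,"roll":0,"fingers":0}
    - {"dx":-0.0364,"dy":0,"dz":0.0075,"roll":0,"fingers":0}
    - {"dx":-0.0364,"dy":0,"dz":0.0075,"roll":0,"fingers":0}
    - {"dx":-0.0364,"dy":0,"dz":0.0075,"roll":0,"fingers":0}
    - {"dx":-0.0364,"dy":0,"dz":0.0075,"roll":0,"fingers":0}
    - {"dx":-0.0364,"dy":0,"dz":0.0075,"roll":0,"fingers":0}
    - {"dx":-0.0364,"dy":0.04,"dz":0.0075,"roll":0,"fingers":0}
    - {"dx":-0.0364,"dy":0.04,"dz":0.0075,"roll":0,"fingers":0}
    - {"dx":0,"dy":0,"dz":0,"roll":0,"fingers":0}
    - {"dx":0,"dy":0,"dz":0,"roll":0,"fingers":0}

```text
clock: 6.75
tcp_pos: [0.6146, 0.1769, 0.1229]
tcp_rot: [-0.438, 0.558, -0.556, 0.434]
wrist_force: [-0.4, 0.0, 0.1]
width: 0.0854
```

```bash
python3 - <<'E'
from h import *
s=camera("scene");t=camera("top")
A=cv2.resize(s["color"][110:260,170:370,::-1],None,fx=3,fy=3,interpolation=cv2.INTER_CUBIC)
B=cv2.resize(t["color"][175:275,290:370,::-1],None,fx=2.5,fy=2.5,interpolation=cv2.INTER_CUBIC)
pic=np.zeros((450,800,3),np.uint8);pic[:,:600]=A;pic[:250,600:]=B;cv2.imwrite("pics/b.png",pic)
st,P,M=state();T=np.array([.6195,.182,.0115]);print(P,M.T@(T-P),st["width"])
# lever-down check: dark grip in top
p,d,o=masks(t["color"]);k=near(d,(328,264),10);print(rect(t,k,.042))
# tray pose after lock
for nm,m,xy,z in(("orange",o,(333,232),.08),("leaf",p,(333,198),.09)):
    print(nm,rect(t,near(m,xy),z))
E
```

```text
[0.61667632 0.17598752 0.12696834] [-0.0065238   0.11546917  0.00117136] 0.08564412344992056
((457.2245178222656, -153.6401824951172), (20.656503677368164, 37.68832778930664), 83.95675659179688)
orange ((596.4490356445312, -116.87066650390625), (273.31109619140625, 143.8363800048828), 42.248802185058594)
leaf ((677.6921997070312, -167.9048309326172), (181.90467834472656, 114.67578125), 85.77442169189453)
```

View pics/b.png

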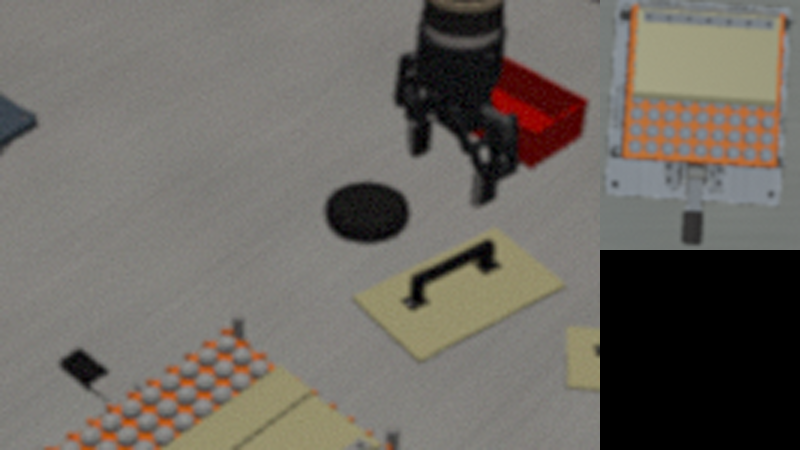

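The crop shows the lever lying down (grip at (84,368)), the gripper open above the cover's handle, and the tray in place.

jog_arm:
  commands:
    - {"dx":-0.004,"dy":0.03,"dz":0.001,"roll":0,"fingers":0}
    - {"dx":0,"dy":0.03,"dz":0.001,"roll":0,"fingers":0}
    - {"dx":0,"dy":0,"dz":0,"roll":0,"fingers":0}
    - {"dx":0,"dy":0,"dz":0,"roll":0,"fingers":0}
    - {"dx":0,"dy":0,"dz":0,"roll":0,"fingers":0}

```text
clock: 7.35
tcp_pos: [0.6212, 0.1796, 0.0694]
tcp_rot: [0.433, -0.557, 0.559, -0.436]
wrist_force: [-0.1, -0.1, 0.4]
width: 0.0852
```

```bash
python3 - <<'E'
from h import *
st,P,M=state();T=np.array([.6195,.182,.0115]);print(P,M.round(3).tolist(),M.T@(T-P),st["joints"].round(3),st["dq"].round(3))
E
```

```text
[0.62115569 0.17962642 0.06938   ] [[-0.244, 0.005, 0.97], [-0.97, 0.001, -0.244], [-0.002, -1.0, 0.004]] [-0.00178468  0.05787331 -0.00244214] [ 0.178  0.38   0.163  1.349 -0.     1.996] [ 0.006 -0.002  0.012 -0.006  0.001  0.001]
```

jog_arm:
  commands:
    - {"dx":-0.002,"dy":0.02,"dz":-0.002,"roll":0,"fingers":0}
    - {"dx":0,"dy":0.02,"dz":0,"roll":0,"fingers":0}
    - {"dx":0,"dy":0.012,"dz":0,"roll":0,"fingers":0}
    - {"dx":0,"dy":0.004,"dz":0,"roll":0,"fingers":0}
    - {"dx":0,"dy":0,"dz":0,"roll":0,"fingers":0}
    - {"dx":0,"dy":0,"dz":0,"roll":0,"fingers":0}

```text
clock: 7.95
tcp_pos: [0.6189, 0.1825, 0.0115]
tcp_rot: [0.434, -0.557, 0.558, -0.435]
wrist_force: [-0.8, 0.5, -0.0]
width: 0.0853
```

jog_arm:
  commands:
    - {"dx":0,"dy":0,"dz":0,"roll":0,"fingers":1}
    - {"dx":0,"dy":0,"dz":0,"roll":0,"fingers":1}
    - {"dx":0,"dy":0,"dz":0,"roll":0,"fingers":1}
    - {"dx":0,"dy":0,"dz":0,"roll":0,"fingers":1}
    - {"dx":0,"dy":0,"dz":0,"roll":0,"fingers":1}
    - {"dx":0,"dy":0,"dz":0,"roll":0,"fingers":1}
    - {"dx":0,"dy":0,"dz":0,"roll":0,"fingers":1}
    - {"dx":0,"dy":0,"dz":0,"roll":0,"fingers":1}
    - {"dx":0,"dy":0,"dz":0,"roll":0,"fingers":1}
    - {"dx":0,"dy":0,"dz":0,"roll":0,"fingers":1}
  newtons: 100

```text
clock: 8.95
tcp_pos: [0.6184, 0.1824, 0.0106]
tcp_rot: [0.434, -0.557, 0.558, -0.435]
wrist_force: [1.1, -0.5, 2.6]
width: 0.0099
```

jog_arm:
  commands:
    - {"dx":0,"dy":-0.01,"dz":0,"roll":0,"fingers":1}
    - {"dx":0,"dy":-0.02,"dz":0,"roll":0,"fingers":1}
    - {"dx":0,"dy":-0.035,"dz":0,"roll":0,"fingers":1}
    - {"dx":0,"dy":-0.035,"dz":0,"roll":0,"fingers":1}
    - {"dx":0,"dy":-0.035,"dz":0,"roll":0,"fingers":1}
    - {"dx":0,"dy":-0.035,"dz":0,"roll":0,"fingers":1}
    - {"dx":0,"dy":0,"dz":0,"roll":-0.06,"fingers":1}
    - {"dx":0,"dy":0,"dz":0,"roll":-0.06,"fingers":1}
    - {"dx":0,"dy":0,"dz":0,"roll":-0.058,"fingers":1}
    - {"dx":0,"dy":0,"dz":0,"roll":0,"fingers":1}

```text
clock: 9.95
tcp_pos: [0.617, 0.1824, 0.1792]
tcp_rot: [-0.483, 0.517, -0.516, 0.482]
wrist_force: [0.1, -0.4, -2.3]
width: 0.0102
```

```bash
python3 - <<'E'
from h import *
st,P,M=state();T=np.array([.5447,-.1593,.16]);print(P,np.degrees(np.arctan2(M[1,2],M[0,2])),M.T@(T-P),st["wrist_force"],st["width"])
E
```

```text
[0.61701926 0.18236663 0.17923226] -3.911300451761633 [ 0.34579543  0.01950698 -0.04879587] [ 0.09613873 -0.36295604 -2.30170934] 0.010186680458131554
```

jog_arm:
  commands:
    - {"dx":0.0288,"dy":0,"dz":-0.0041,"roll":0,"fingers":1}
    - {"dx":0.0288,"dy":0,"dz":-0.0041,"roll":0,"fingers":1}
    - {"dx":0.0288,"dy":0,"dz":-0.0041,"roll":0,"fingers":1}
    - {"dx":0.0288,"dy":0,"dz":-0.0041,"roll":0,"fingers":1}
    - {"dx":0.0288,"dy":0,"dz":-0.0041,"roll":0,"fingers":1}
    - {"dx":0.0288,"dy":0,"dz":-0.0041,"roll":0,"fingers":1}
    - {"dx":0.0288,"dy":0,"dz":-0.0041,"roll":0,"fingers":1}
    - {"dx":0.0288,"dy":0,"dz":-0.0041,"roll":0,"fingers":1}
    - {"dx":0.0288,"dy":0,"dz":-0.0041,"roll":0,"fingers":1}
    - {"dx":0.0288,"dy":0,"dz":-0.0041,"roll":0,"fingers":1}
    - {"dx":0.0288,"dy":0,"dz":-0.0041,"roll":0,"fingers":1}
    - {"dx":0.0288,"dy":0,"dz":-0.0041,"roll":0,"fingers":1}

```text
clock: 11.15
tcp_pos: [0.5443, -0.1598, 0.1795]
tcp_rot: [-0.483, 0.518, -0.517, 0.482]
wrist_force: [0.2, -0.3, -1.8]
width: 0.01
```

jog_arm:
  commands:
    - {"dx":0,"dy":0.02,"dz":0,"roll":0,"fingers":1}
    - {"dx":0,"dy":0.02,"dz":0,"roll":0,"fingers":1}
    - {"dx":0,"dy":0,"dz":0,"roll":0,"fingers":1}
    - {"dx":0,"dy":0,"dz":0,"roll":0,"fingers":1}
    - {"dx":0,"dy":0,"dz":0,"roll":0,"fingers":1}

```text
clock: 11.65
tcp_pos: [0.5458, -0.1589, 0.1412]
tcp_rot: [0.482, -0.516, 0.517, -0.483]
wrist_force: [-0.1, 0.1, -1.8]
width: 0.0102
```

```bash
python3 - <<'E'
from h import *
s=camera("scene");t=camera("top")
A=cv2.resize(s["color"][150:330,150:340,::-1],(528,500),interpolation=cv2.INTER_CUBIC)
B=cv2.resize(t["color"][170:280,285,None] if 0 else t["color"][170:290,285:375,::-1],(270,360),interpolation=cv2.INTER_CUBIC)
pic=np.zeros((500,800,3),np.uint8);pic[:,:528]=A;pic[:360,528:798]=B;cv2.imwrite("pics/c.png",pic)
st,P,M=state();T=np.array([.5447,-.1593,.0926]);print(P,M.round(3).tolist(),M.T@(T-P),st["width"],st["wrist_force"],st["ft_torque"])
E
```

```text
[ 0.54612455 -0.15907818  0.14156821] [[-0.068, 0.002, 0.998], [-0.998, -0.001, -0.068], [0.001, -1.0, 0.002]] [ 0.00027995  0.04896515 -0.00151643] 0.01010955923022852 [-0.57439387  0.27571026 -1.63390612] [ 0.02170106 -0.01410282 -0.04275031]
```

View pics/c.png

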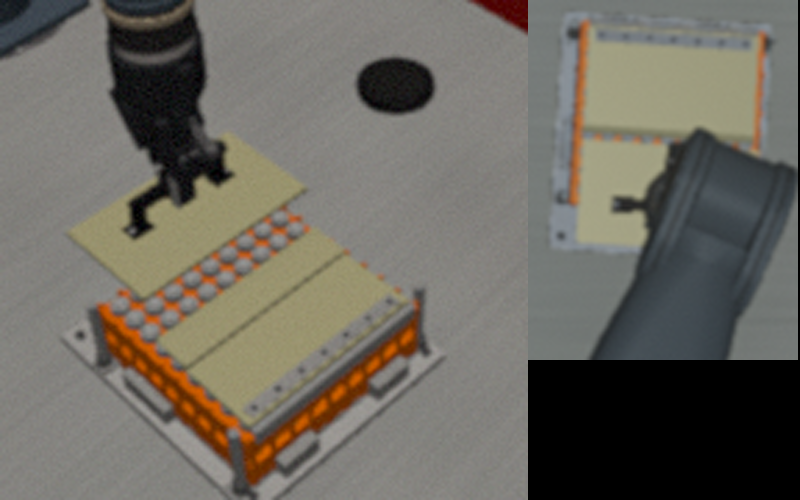

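The cover is held level in front of the lip: the scene crop has its rear edge from (145,297) to (305,188), and the top crop shows a small gap of cells at row 138. Now I'll measure edge against lip.

```bash
cat > m.py <<'E'
from h import *
def measure(zc):
    t=camera("top"); p,_,_=masks(t["color"]); yaw=np.radians(-3.9)
    X=np.array([np.cos(yaw),np.sin(yaw)]);Y=np.array([-X[1],X[0]]);C=np.array([.642,-.166])
    g=t["color"].astype(float)[:,:,:3].mean(2)
    left=[(v,np.flatnonzero(p[v,285:360])[0]+285) for v in range(175,262) if p[v,285:330].any()]
    lo=[]
    for nm,a,b,z in(("leaf",184,208,.088),("cover",224,246,zc)):
        q=np.array([(u-.5,v) for v,u in left if a<=v<=b],float)
        w=(ray(t,q,z)-C); l=np.c_[w@X,w@Y]; k=np.polyfit(l[:,0],l[:,1],1)
        print(nm,"left edge y mm",np.median(l[:,1])*1000,"slope deg",np.degrees(np.arctan(k[0])))
    # front edge of leaf and rear edge of cover along columns
    E=[];F=[]
    for u in range(306,324):
        col=p[190:250,u]; gaps=np.flatnonzero(~col)+190
        gaps=gaps[(gaps>200)&(gaps<235)]
        if len(gaps): E.append((u,gaps[0]-.5));F.append((u,gaps[-1]+.5))
    for nm,q,z in(("lip",E,.092),("edge",F,zc)):
        if not q: continue
        w=ray(t,np.array(q,float),z)-C; l=np.c_[w@X,w@Y]; print(nm,len(q),"x mm",np.median(l[:,0])*1000,"slope",np.degrees(np.arctan(np.polyfit(l[:,1],l[:,0],1)[0])))
E
python3 -c "
from m import *
measure(.135)"
```

```text
leaf left edge y mm 90.80549830923756 slope deg 0.4668401366505036
cover left edge y mm 91.3465264612559 slope deg 1.730633015213629
lip 18 x mm -20.35492718423481 slope -0.9577140741645043
edge 18 x mm -33.213529474292876 slope 0.7475845262488889
```

jog_arm:
  commands:
    - {"dx":0,"dy":0.015,"dz":0,"roll":0,"fingers":1}
    - {"dx":0,"dy":0.015,"dz":0,"roll":0,"fingers":1}
    - {"dx":0,"dy":0.01,"dz":0,"roll":0,"fingers":1}
    - {"dx":0,"dy":0.003,"dz":0,"roll":0,"fingers":1}
    - {"dx":0,"dy":0,"dz":0,"roll":0,"fingers":1}
    - {"dx":0,"dy":0,"dz":0,"roll":0,"fingers":1}
    - {"dx":0,"dy":0,"dz":0,"roll":0,"fingers":1}

```text
clock: 12.5
tcp_pos: [0.5458, -0.1593, 0.0978]
tcp_rot: [0.482, -0.516, 0.517, -0.483]
wrist_force: [-0.1, -0.3, -1.5]
width: 0.01
```

jog_arm:
  commands:
    - {"dx":0,"dy":0.001,"dz":0,"roll":0,"fingers":1}
    - {"dx":0,"dy":0.001,"dz":0,"roll":0,"fingers":1}
    - {"dx":0,"dy":0.001,"dz":0,"roll":0,"fingers":1}
    - {"dx":0,"dy":0.001,"dz":0,"roll":0,"fingers":1}
    - {"dx":0,"dy":0,"dz":0,"roll":0,"fingers":1}
    - {"dx":0,"dy":0,"dz":0,"roll":0,"fingers":1}

```text
clock: 13.1
tcp_pos: [0.5452, -0.159, 0.093]
tcp_rot: [-0.483, 0.517, -0.517, 0.483]
wrist_force: [-0.3, 0.2, -1.7]
width: 0.0103
```

jog_arm:
  commands:
    - {"dx":0,"dy":0.001,"dz":0,"roll":0,"fingers":1}
    - {"dx":0,"dy":0.0005,"dz":0,"roll":0,"fingers":1}
    - {"dx":0,"dy":0,"dz":0,"roll":0,"fingers":1}
    - {"dx":0,"dy":0,"dz":0,"roll":0,"fingers":1}
    - {"dx":0,"dy":0,"dz":0,"roll":0,"fingers":1}

```text
clock: 13.6
tcp_pos: [0.5454, -0.1591, 0.0925]
tcp_rot: [0.483, -0.516, 0.517, -0.483]
wrist_force: [-2.5, 2.0, 5.3]
width: 0.0107
```

```bash
python3 -c "
from m import *
measure(.086);st,P,M=state();print(P,st['wrist_force'],st['ft_torque'],M.round(4).tolist())"
```

```text
leaf left edge y mm 90.80549830923756 slope deg 0.4668401366505036
cover left edge y mm 90.93009996929516 slope deg 2.3640412514937243
lip 18 x mm -20.35492718423481 slope -1.9535920190433775
edge 18 x mm -34.06504782976828 slope 17.364154886458582
[ 0.54542632 -0.15908327  0.09250938] [-3.24140367  0.88710755  5.13356187] [0.2224883  0.55456196 0.07194236] [[-0.0681, 0.0007, 0.9977], [-0.9977, -0.0003, -0.0681], [0.0003, -1.0, 0.0007]]
```

jog_arm:
  commands:
    - {"dx":0,"dy":-0.0004,"dz":0.002,"roll":0,"fingers":1}
    - {"dx":0,"dy":0,"dz":0.004,"roll":0,"fingers":1}
    - {"dx":0,"dy":0,"dz":0.004,"roll":0,"fingers":1}
    - {"dx":0,"dy":0,"dz":0.003,"roll":0,"fingers":1}
    - {"dx":0,"dy":0,"dz":0.003,"roll":0,"fingers":1}
    - {"dx":0,"dy":0,"dz":0,"roll":0,"fingers":1}

```text
clock: 14.25
tcp_pos: [0.5611, -0.1604, 0.0925]
tcp_rot: [0.483, -0.517, 0.517, -0.482]
wrist_force: [-3.6, 0.8, 5.5]
width: 0.0101
```

jog_arm:
  commands:
    - {"dx":0,"dy":0,"dz":0.003,"roll":0,"fingers":1}
    - {"dx":0,"dy":0,"dz":0.003,"roll":0,"fingers":1}
    - {"dx":0,"dy":0,"dz":0.002,"roll":0,"fingers":1}
    - {"dx":0,"dy":0,"dz":0,"roll":0,"fingers":1}
    - {"dx":0,"dy":0,"dz":0,"roll":0,"fingers":1}

```text
clock: 14.75
tcp_pos: [0.5689, -0.161, 0.0925]
tcp_rot: [-0.483, 0.517, -0.517, 0.482]
wrist_force: [-4.0, -0.4, 5.5]
width: 0.01
```

```bash
python3 - <<'E'
from h import *
s=camera("scene")
cv2.imwrite("pics/d.png",cv2.resize(s["color"][190:310,165:325,::-1],(800,600),interpolation=cv2.INTER_CUBIC))
st,P,M=state();print(P,st['wrist_force'],st['ft_torque'],M.round(4).tolist())
E
```

```text
[ 0.56885156 -0.16098838  0.0925425 ] [-4.13993274  0.5351327   5.37441995] [0.1192305  0.83642252 0.01165083] [[-0.0685, -0.0008, 0.9977], [-0.9977, -0.0007, -0.0685], [0.0008, -1.0, -0.0007]]
```

View pics/d.png

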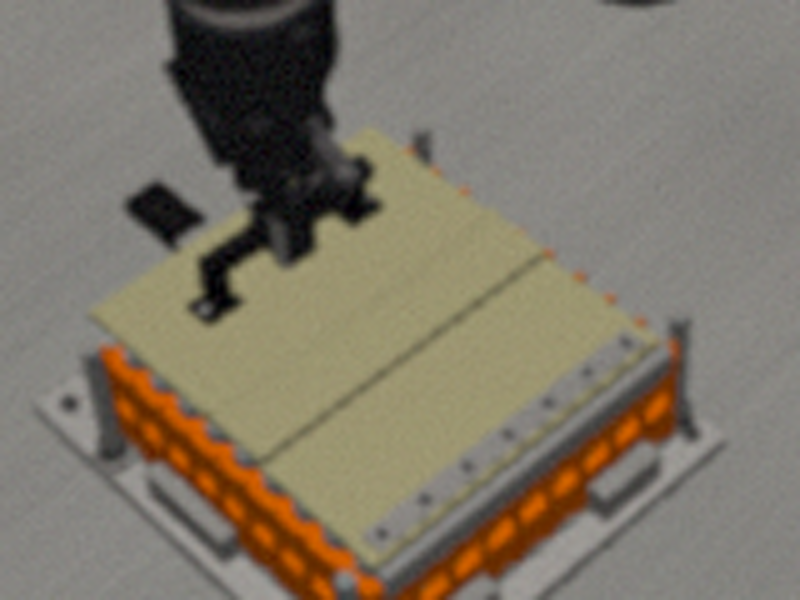

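The leading edge is under the lip: the lip line runs from (200,405) to (490,210), the hinged cover is flat, and TCP height is unchanged. I'll slide on towards the step, about 22 mm further.

jog_arm:
  commands:
    - {"dx":0,"dy":0,"dz":0.003,"roll":0,"fingers":1}
    - {"dx":0,"dy":0,"dz":0.003,"roll":0,"fingers":1}
    - {"dx":0,"dy":0,"dz":0.003,"roll":0,"fingers":1}
    - {"dx":0,"dy":0,"dz":0.003,"roll":0,"fingers":1}
    - {"dx":0,"dy":0,"dz":0.003,"roll":0,"fingers":1}
    - {"dx":0,"dy":0,"dz":0,"roll":0,"fingers":1}
    - {"dx":0,"dy":0,"dz":0,"roll":0,"fingers":1}

```text
clock: 15.5
tcp_pos: [0.584, -0.162, 0.0926]
tcp_rot: [0.483, -0.517, 0.517, -0.482]
wrist_force: [-3.2, 0.4, 5.1]
width: 0.0099
```

jog_arm:
  commands:
    - {"dx":0,"dy":0,"dz":0.0015,"roll":0,"fingers":1}
    - {"dx":0,"dy":0,"dz":0.0015,"roll":0,"fingers":1}
    - {"dx":0,"dy":0,"dz":0,"roll":0,"fingers":1}
    - {"dx":0,"dy":0,"dz":0,"roll":0,"fingers":1}

```text
clock: 15.9
tcp_pos: [0.5867, -0.1622, 0.0925]
tcp_rot: [-0.483, 0.517, -0.517, 0.482]
wrist_force: [-3.9, 0.7, 4.7]
width: 0.01
```

```bash
python3 - <<'E'
from h import *
st,P,M=state();print(P,st['wrist_force'],st['ft_torque'],M.round(4).tolist())
E
```

```text
[ 0.58668236 -0.16217322  0.09252619] [-3.910902    0.68516536  4.72871529] [ 0.04644773  0.88137244 -0.00809322] [[-0.0684, -0.001, 0.9977], [-0.9977, -0.0007, -0.0684], [0.0007, -1.0, -0.001]]
```

jog_arm:
  commands:
    - {"dx":0,"dy":0,"dz":0.001,"roll":0,"fingers":1}
    - {"dx":0,"dy":0,"dz":0.001,"roll":0,"fingers":1}
    - {"dx":0,"dy":0,"dz":0,"roll":0,"fingers":1}
    - {"dx":0,"dy":0,"dz":0,"roll":0,"fingers":1}

```text
clock: 16.3
tcp_pos: [0.5885, -0.1623, 0.0925]
tcp_rot: [-0.483, 0.517, -0.517, 0.482]
wrist_force: [-5.5, 0.5, 6.1]
width: 0.0104
```

jog_arm:
  commands:
    - {"dx":0,"dy":0,"dz":0.001,"roll":0,"fingers":1}
    - {"dx":0,"dy":0,"dz":0,"roll":0,"fingers":1}
    - {"dx":0,"dy":0,"dz":0,"roll":0,"fingers":1}

```text
clock: 16.6
tcp_pos: [0.5886, -0.1624, 0.0925]
tcp_rot: [-0.484, 0.517, -0.516, 0.482]
wrist_force: [-6.2, 0.1, 7.8]
width: 0.0101
```

jog_arm:
  commands:
    - {"dx":0,"dy":0,"dz":0.001,"roll":0,"fingers":1}
    - {"dx":0,"dy":0,"dz":0,"roll":0,"fingers":1}
    - {"dx":0,"dy":0,"dz":0,"roll":0,"fingers":1}

```text
clock: 16.9
tcp_pos: [0.5886, -0.1624, 0.0925]
tcp_rot: [-0.484, 0.518, -0.516, 0.481]
wrist_force: [-9.4, 1.5, 8.2]
width: 0.01
```

It has stopped: x holds at 0.5886 while Fx climbs. Checking squareness and the hinged cover.

```bash
python3 - <<'E'
from h import *
s=camera("scene");t=camera("top")
A=cv2.resize(s["color"][190:310,165:325,::-1],(600,450),interpolation=cv2.INTER_CUBIC)
B=cv2.resize(t["color"][175:265,290:370,::-1],(400,450),interpolation=cv2.INTER_CUBIC)
cv2.imwrite("pics/e.png",cv2.resize(np.hstack([A,B]),(800,360)))
for _ in range(3):
    st,P,M=state();print(P,st['wrist_force'],st['ft_torque'],np.degrees(np.arctan2(M[1,2],M[0,2])));camera("top")
from m import measure; measure(.086)
E
```

```text
[ 0.58861021 -0.16241376  0.09252358] [-10.24371609   1.08547839   7.60618577] [0.04825134 1.7543935  0.07203578] -3.9343942969335663
[ 0.58857948 -0.16239901  0.0924957 ] [-8.98949942  0.2930978   8.63512704] [0.07196939 1.73353652 0.04670779] -3.93355766258172
[ 0.58860478 -0.16242039  0.09252345] [-9.66553245  0.78952202  8.27511614] [0.09225939 1.7326621  0.04848789] -3.9337705791906625
leaf left edge y mm 90.80549830923756 slope deg 0.4668401366505036
cover left edge y mm 91.14007153577445 slope deg 28.8677936533282
lip 11 x mm -47.0306032617418 slope -3.734364641438181
edge 11 x mm -63.95027772373914 slope 10.764789703027171
```

View pics/e.png

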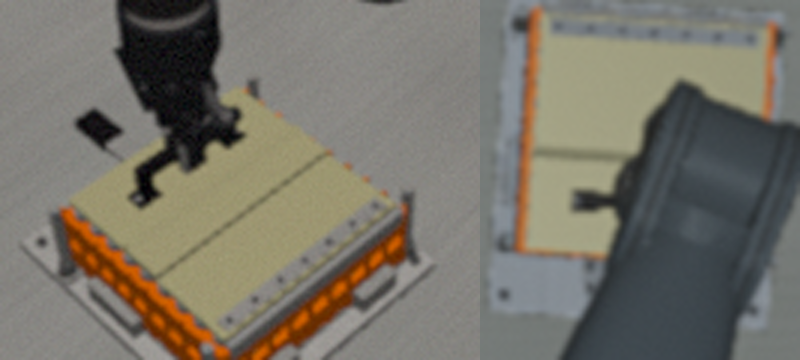

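jog_arm:
  commands:
    - {"dx":0,"dy":0.0002,"dz":0,"roll":0,"fingers":1}
    - {"dx":0,"dy":0,"dz":0,"roll":0,"fingers":1}
    - {"dx":0,"dy":0,"dz":0,"roll":0,"fingers":1}
    - {"dx":0,"dy":0,"dz":0,"roll":0,"fingers":1}
    - {"dx":0,"dy":0,"dz":0,"roll":0,"fingers":1}
    - {"dx":0,"dy":0,"dz":0,"roll":0,"fingers":1}

```text
clock: 17.8
tcp_pos: [0.5886, -0.1624, 0.0925]
tcp_rot: [-0.484, 0.518, -0.516, 0.481]
wrist_force: [-10.0, -0.4, 8.6]
width: 0.0103
```

```bash
python3 - <<'E'
from h import *
f=[]
for _ in range(6):
    camera("top"); st,P,M=state(); f.append(st['wrist_force'])
print(P,np.mean(f,0),st["width"],st["clock"])
if 7.5<np.mean(f,0)[2]<11: print(sign_off())
E
```

```text
[ 0.58861709 -0.16238471  0.09251589] [-9.22991766  0.72538649  9.08782922] 0.010203445139063695 18.1
the job is handed in; nothing more can be done
None
```

The job is done and handed in at 18.1 s. The clamp lever is locked down, and the front cover is tucked under the lap of the rear cover, held there and pressed flat.

- **Lever:** The grip went light at a TCP height of 44.5 mm and was solid at 42 mm. Later pictures show it staying down, with the grip's centre moved from x 0.472 to x 0.457.
- **Cover insertion:** It slid 43 mm under the lip and then stopped dead, with about 6 N more resistance than before. The pictures had put the step at about 45 mm, so the two agree to within 2–3 mm.
- **Squareness:** The gripper's yaw is -3.93°, against about -3.9° measured for the tray (single estimates ran from -3.6° to -4.1°). The twisting moment at the wrist is nearly zero, and the left edges of the two covers line up to about 0.3 mm.
- **Hinged cover:** It looked flat, and the tool height did not change during the slide.
- **Pressing force:** The wrist reads 9.1 N downward. With the cover's weight of about 2 N, that is about 11 N on the cells.

**Checks that failed or disagreed:**
- **Lip and edge measurement:** The last automatic run gave no usable result, because the gap between the covers was closed and the arm hid part of it. The final position rests on the picture and the contact forces instead.
- **Handle bar opening:** The fingers read 10 mm on the 12 mm bar, but the grip did not slip.
- **Refused moves:** The first set of moves was refused for missing keys, and nothing moved.

I never moved to or touched the bin, the cutters or the cap.

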